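# Loosen the board holder's unmarked clamp knob

### The arm

A 6-joint arm with a two-finger parallel gripper is mounted at the origin on the work surface. World frame = base frame: x ahead of the robot, y to its left, z up, the work surface at z = 0. Lengths are in mm, angles in degrees, forces in N, time in s.
With the tool pointing down it reaches from about 275 to 750 mm from the base axis. Payload 10.2 kg.
Tool frame: the origin (TCP) lies on the centre line of the jaws, within the pads' length; the fingertips stand 25 mm ahead of it and the grasp point (between the pads) lies 6 mm ahead of it; y points along the fingers, x is the direction in which the jaws open and shut, and the axes are right-handed (so a half turn about y gives the same grasp; the last joint's range is limited). The gripper opens to 88 mm and grips with 3 to 60 N. Pads are 18 mm wide; open, the fingers measure 123 mm over their backs; the gripper's body (75 mm by 187 mm) begins 45 mm behind the grasp point.
Start: joints at [-83.216, 17.928, 85.812, -0, 76.261, -12.8], TCP at [175.959, -494.641, 263.72] pointing down, gripper open.
Joint ranges: [-168.41, 168.41], [-55.51, 124.54], [10.69, 146.95], [-70.63, 250.63], [1, 178], [-165.06, 165.06]. Speed limits (degrees/s): [136.94, 136.94, 172.46, 180, 180, 180].

### API

Orientations are given as [roll, pitch, yaw] about the fixed x, y, z axes, in that order (R = Rz(yaw) Ry(pitch) Rx(roll)).
In Python, from workcell import env gives the robot as it stands. The module is installed in compiled form; this text tells all that it offers.
- The arm moves only by the tool apply_moves, never from a script. Its argument "motion" is a list of rows, each a list of 3 entries, a list of its own where there are three numbers: the finger opening in mm, from 0 to 88.1, then the shift along the tool's x, y, z in mm, then the turn about the tool's y in degrees. A call has 1 to 20 rows; each row shifts and turns the pose as measured when the row begins, along the tool's axes as they then stand; what a row does not reach is not made up. A row lasts 1/12 s, in which the tool goes at most 41.7 mm and 7.16 degrees, less where a joint would pass 70% of its speed; a pose out of reach is approached as far as the arm can. A call is refused whole if a number of a shift passes 41.7 or a number of a turn 7.16, either way. A call with a gripper value outside its range is refused whole. The fingers move at their own pace and stop on an object; "force" is the grip in N (left out, the last holds). Time passes only in rows, so rows that do not move let the fingers close. It gives the time, the measured TCP pose, the force and the opening at its end, in the units of the state.
- env.sense(): the state, without advancing time (a new reading comes with each control period).
- env.get_image(name): name is "scene" or "top" or "wrist"; returns (picture, depth): 420x560x3 uint8, blue, green, red; 420x560 float32, mm along the optical axis (not along the pixel's ray), 0 where there is no reading.
- env.get_calibration(name): a dict with "mtx" (3x3 intrinsics, pixels), "rvec" (rotation vector, rad) and "tvec" (3), from world to camera coordinates, as OpenCV has them. Camera axes: x right, y down, z forward; pixel columns grow to the right and rows downward; lengths in mm; the calibration is good to about 2 mm. A picture is of the moment at which its call begins: read the wrist's pose just before it. get_calibration takes no time and is no camera call; for the wrist camera it gives the pose at the moment of the call.
- env.close_job(): hands the job in, once; it reports no verdict.
Trained networks look in the newest picture that a camera, given by its name, has taken for a name from the list of things; names that differ only in an ending like _2 or _b are one class to them, and where a whole thing is asked for, a point or a joint stands for the part that bears it (a point fixed in the world has none). Each returns a list of dicts, best first, with "p" (0 to 1); they miss things now and then, are a little off and sometimes report something else, mostly with a low value. They report only what shows in the picture. A call takes as long as a camera call. They do not tell look-alikes from the thing itself.
- env.look_for(camera, query): "pixel" ([column, row] in pixels, amid what is visible of it).
- env.cut_out(camera, query): "mask" (420x560 bool, what is visible of it) and "pixel" ([column, row] in pixels, amid what is visible of it).
The state is a dict: "t": time; "q": joint angles; "joint_vel": joint speeds; "effort": joint torques, N m; "eef_pos": TCP position; "orientation": TCP orientation; "ft_force": force on the tool from outside, world axes, zero at the start; "wrist_torque": the same for the moment, N m; "width": opening from 0.0 (shut) to 1.0 (fully open).
Only numpy, scipy, OpenCV 4.12 (cv2) and the standard library are available. Lean on these libraries where they do the work, as an engineer would, in place of code of your own. Each camera call takes 0.05 s, during which the arm holds its last target.

### The job

Loosen the red wing knob of the holder that grips the green circuit board, by a good eighth of a turn (45 degrees) or more, and let go of it. Nobody knows whether its thread is normal or reversed: try it one way, and if it is stuck tight there, turn it the other way. Leave the knob of the empty holder as it is.

Things in the scene. Friction and masses are not known exactly. Their poses are not given: they have to be found in the camera images.
- lock_knob (a joint): Turn of the lock knob, rad, 0 at the start (tight), positive anticlockwise from above. In one direction, which differs from run to run and cannot be seen, a hard stop blocks it within about 3 degrees of 0; in the other, the loosening one, it turns for 2.5 rad against a slight friction of 0.015 N m and stays where it is left. Fingers that twist on against the stop slip round the wing.
- lock_knob_grip (a point): Red wing knob on one end of the holder that has the green circuit board in it. The wing is a bar 56 long, 12 wide, 26 mm high, 76 to 102 mm above the bench. This point is on its upright turning axis, mid-wing, 90 mm above the bench; x along the wing, y across it (the 12 mm to grip), z up. The holder (steel base 220 x 80 mm) is no higher than 60 mm beside the knob: there is room to grip and twist from above.
- spare_knob (a joint): Turn of the spare knob, rad, 0 at the start. It must be left alone.
- spare_knob_grip (a point): Red wing knob on one end of the empty holder, otherwise the same. The wing is a bar 56 long, 12 wide, 26 mm high, 76 to 102 mm above the bench. This point is on its upright turning axis, mid-wing, 90 mm above the bench; x along the wing, y across it (the 12 mm to grip), z up. The two knobs are at least 200 mm apart.
Things that resemble listed ones, but are neither listed nor needed, are in the scene too. Leave any yellow look-alike of the part that bears spare_knob alone.

How it is judged (in metres and radians):
At the end, for the whole second after the job is handed in: The lock knob stands at least 0.6 rad (35 degrees) from where it started, in its loosening direction (the only one it can go), at rest; the spare knob is within 0.2 rad of its start ((value of joint lock_knob above 0.6 rad or value of joint lock_knob below -0.6 rad) and velocity of joint lock_knob between -0.1 and 0.1 rad/s and value of joint spare_knob below 0.2 rad); the robot touches nothing.
It fails at once if the knob of the empty holder is turned by more than 0.2 rad (value of joint spare_knob above 0.2 rad).
It also fails if it takes over 38 s, if anything falls off the work surface, if the arm or the gripper's body presses on something with over 40 N, if the wrist force passes 120 N, or if a joint passes its speed limit or range.

## Working session

There is one attempt and no reset: what is moved stays moved. The work goes in short steps, Python scripts to look and compute and a tool call to move; the robot and the scene stay as the last step left them, time stands still between calls to the robot, and variables do not carry over. Pictures are saved under pics/ and viewed, and the job is handed in when it is done.

Besides the shell and the picture viewer there is one more tool, called after ">>>" as a command line: name --argument value ..., lists and objects as JSON in quotes. apply_moves: Moves the arm, as the interface text tells. Its arguments: {"type":"object","properties":{"motion":{"type":"array","items":{"type":"array"}},"force":{"type":"number"}},"required":["motion"]}

```bash
mkdir -p pics; cat > h.py <<'E'
import numpy as np,cv2
from workcell import env
def w(cam,px,depth,c=None):
    c=c or env.get_calibration(cam)
    R=cv2.Rodrigues(np.array(c["rvec"],float))[0];t=np.array(c["tvec"],float).ravel();K=np.array(c["mtx"])
    px=np.atleast_2d(px).astype(float);d=np.ravel(depth)
    r=np.c_[px,np.ones(len(px))]@np.linalg.inv(K).T
    return (r*d[:,None]-t)@R
E
python3 - <<'E'
from h import *
for n in("top","scene"):
    im,d=env.get_image(n);cv2.imwrite(f"pics/{n}1.png",im);np.save(n+"d.npy",d);np.save(n+"i.npy",im)
    for q in("lock_knob_grip","spare_knob_grip"):
        for r in env.look_for(n,q):
            c,v=map(int,r["pixel"]);print(n,q,r["p"],c,v,w(n,(c,v),d[v,c]).round())
print(env.sense())
E
```

```text
top lock_knob_grip 0.46 424 191 [[ 520. -231.   94.]]
top spare_knob_grip 0.6 269 184 [[542. 151. 100.]]
top spare_knob_grip 0.55 147 268 [[340. 451.  98.]]
scene lock_knob_grip 0.55 205 139 [[ 528. -234.   91.]]
scene spare_knob_grip 0.74 406 260 [[355. 452. 102.]]
scene spare_knob_grip 0.55 267 221 [[552. 156.  89.]]
{'t': 0.3, 'q': array([-8.32174958e+01,  1.79378399e+01,  8.58222369e+01,  1.85732954e-03,
        7.62603251e+01, -1.28016888e+01]), 'joint_vel': array([ 0.0160164 , -0.04801833,  0.01212183, -0.05845253,  0.02767914,
        0.02643576]), 'effort': array([ 1.41088726e-04, -4.01737010e+01, -2.52096480e+01,  6.94013410e-02,
        3.33422399e-02, -5.71829526e-05]), 'eef_pos': array([ 175.9500953 , -494.59220601,  263.56285889]), 'orientation': array([-8.99937202e+01,  1.94950599e-02, -7.04162474e+01]), 'ft_force': array([ 0.69773443, -0.03508748,  0.27027931]), 'wrist_torque': array([0.01071531, 0.01638621, 0.00448612]), 'width': 0.9995660437760593}
```

View pics/top1.png

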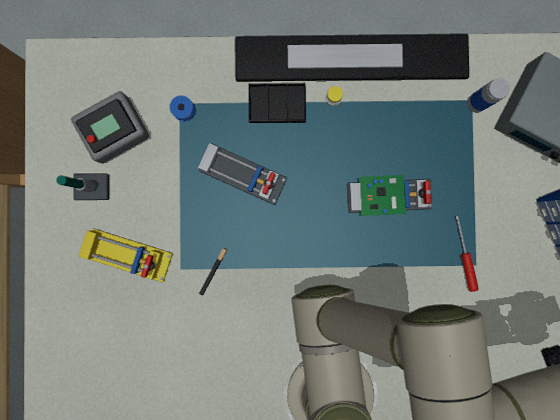

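View pics/scene1.png

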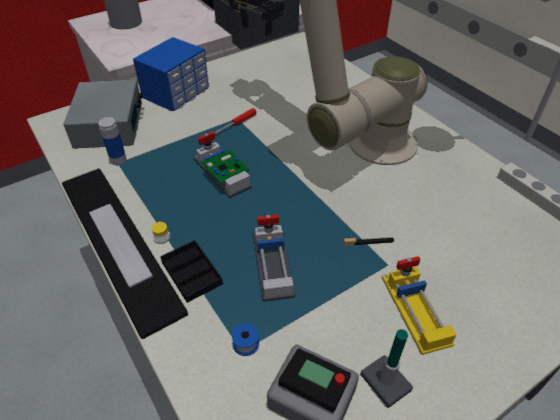

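The top view shows the green board's holder with its red wing knob at about (424,192). The grey empty holder's knob is at (269,184) and the yellow look-alike's is at (147,265). Next I'll measure the wing.

```bash
python3 - <<'E'
from h import *
for n,(c0,v0) in(("top",(424,191)),("scene",(206,138))):
    im=np.load(n+"i.npy").astype(int);d=np.load(n+"d.npy")
    m=(im[...,2]>100)&(im[...,2]>2.2*im[...,1])&(im[...,2]>2.2*im[...,0])
    yy,xx=np.nonzero(m);k=np.hypot(xx-c0,yy-v0)<25;yy=yy[k];xx=xx[k]
    P=w(n,np.c_[xx,yy],d[yy,xx]);k=(P[:,2]>(95 if n=="top" else 70))&(P[:,2]<112);P=P[k]
    print(n,len(P),P.min(0).round(),P.max(0).round())
    t=P[P[:,2]>96] 
    rc=cv2.minAreaRect(t[:,:2].astype(np.float32));print(len(t),t.mean(0).round(1),rc)
    u,s,v=np.linalg.svd(t[:,:2]-t[:,:2].mean(0));print(v[0],np.degrees(np.arctan2(v[0,1],v[0,0])))
    cv2.imwrite(f"pics/{n}c.png",cv2.resize(np.load(n+"i.npy")[v0-35:v0+35,c0-50:c0+50],None,fx=7,fy=7,interpolation=2))
c=env.get_calibration("wrist");R=cv2.Rodrigues(np.array(c["rvec"]))[0];print("cam",-R.T@np.ravel(c["tvec"]),R)
E
```

```text
top 80 [ 493. -244.   95.] [ 545. -231.  106.]
78 [ 518.8 -237.3  101. ] ((518.6322631835938, -237.32379150390625), (51.82521438598633, 12.254709243774414), 0.4720957279205322)
[-0.99957708 -0.02908017] -178.3335942931465
scene 40 [ 495. -246.   98.] [ 547. -229.  105.]
40 [ 522.6 -235.8  101.2] ((521.2153930664062, -238.41946411132812), (16.56832504272461, 51.5934944152832), 87.10928344726562)
[0.99968549 0.02507842] 1.4370383071970743
cam [ 244.30128287 -471.3404405   385.97917574] [[ 3.35475710e-01 -9.42048853e-01  7.70822380e-05]
 [-9.03617337e-01 -3.21766618e-01  2.82740077e-01]
 [-2.66330163e-01 -9.49220809e-02 -9.59196561e-01]]
```

View pics/topc.png

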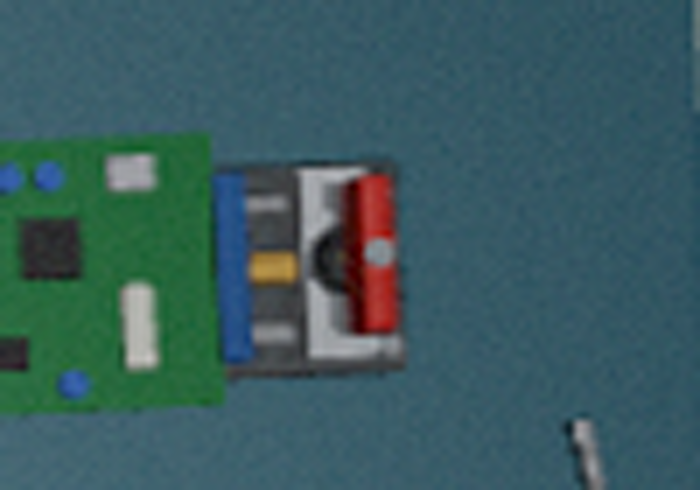

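>>> apply_moves --motion '[[88, [0, 0, 0], 6], [88, [0, 0, 0], 6], [88, [0, 0, 0], 6], [88, [0, 0, 0], 0]]' --force 30

```text
t: 0.63
eef_pos: [175.9, -494.4, 263.2]
orientation: [-90.0, 0.1, -89.2]
ft_force: [0.5, 0.0, 0.4]
width: 1.001
```

>>> apply_moves --motion '[[88, [-24, 0, 32], 0], [88, [-24, 0, 32], 0], [88, [-24, 0, 32], 0], [88, [-24, 0, 32], 0], [88, [-24, 0, 32], 0], [88, [-24, 0, 32], 0], [88, [-24, 0, 32], 0], [88, [-24, 0, 32], 0], [88, [-24, 0, 32], 0], [88, [-24, 0, 32], 0], [88, [0, 0, 0], 0], [88, [0, 0, 0], 0]]'

```text
t: 1.63
eef_pos: [500.6, -234.5, 262.3]
orientation: [-90.0, 0.0, -87.0]
ft_force: [-0.3, 0.5, 0.8]
width: 1.001
```

```bash
cat > look.py <<'E'
from h import *
import sys
s=env.sense();print(s["t"],s["eef_pos"],s["orientation"],s["q"])
c=env.get_calibration("wrist")
im,d=env.get_image("wrist");cv2.imwrite(f"pics/{sys.argv[1]}.png",im)
i=im.astype(int)
m=(i[...,2]>90)&(i[...,2]>2.2*i[...,1])&(i[...,2]>2.2*i[...,0])&(d>0)
yy,xx=np.nonzero(m);P=w("wrist",np.c_[xx,yy],d[yy,xx],c)
k=(abs(P[:,0]-519)<50)&(abs(P[:,1]+238)<50)&(P[:,2]>97)&(P[:,2]<108);P=P[k]
print(len(P),P.mean(0) if len(P) else "")
if len(P)>10: print(cv2.minAreaRect(P[:,:2].astype(np.float32)))
E
python3 look.py w1
```

```text
1.6333 [ 500.64606433 -234.45864266  262.26188277] [-8.99955513e+01  4.81775247e-02 -8.70262967e+01] [-3.72548505e+01  2.15212953e+01  8.10321941e+01  4.06223318e-02
  7.74742320e+01  4.97626284e+01]
426 [ 521.53831041 -238.4235624   103.23960631]
((520.0382690429688, -238.46493530273438), (52.6529541015625, 9.934593200683594), 2.946352958679199)
```

View pics/w1.png

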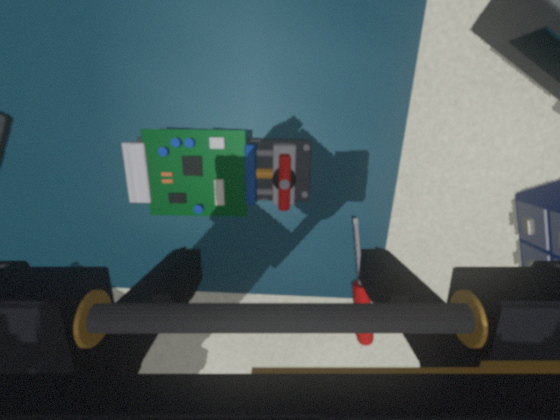

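The wrist view has the wing knob at (285,182), beside the green board. That puts it at about (520, -238) with the wing about 2.5–3° off x, which agrees with the top view.

>>> apply_moves --motion '[[88, [5, 0, 19], 0], [88, [0, 30, 0], 0], [88, [0, 30, 0], 0], [88, [0, 30, 0], 0], [88, [0, 10, 0], 0], [88, [0, 0, 0], 0]]'

```text
t: 2.18
eef_pos: [516.3, -245.9, 160.6]
orientation: [-89.8, -0.2, -87.0]
ft_force: [0.3, 0.4, 0.1]
width: 0.994
```

```bash
python3 look.py w2
```

```text
2.1833 [ 516.25882364 -245.86920095  160.57477332] [-89.80833801  -0.16318434 -87.02750099] [-3.72008675e+01  2.91555926e+01  8.54797511e+01 -1.15331617e-03
  6.51129377e+01  4.98268436e+01]
1063 [ 522.12453608 -239.12269236  103.0519758 ]
((519.4815673828125, -239.30189514160156), (54.884395599365234, 11.40965747833252), 1.9111396074295044)
```

View pics/w2.png

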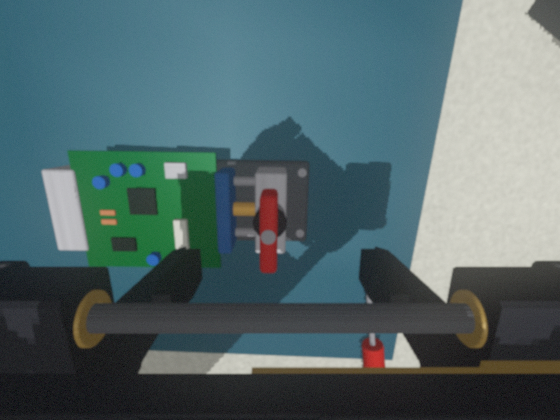

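The wing runs along the tool's z axis and is centred at (268,235) in this view. The TCP needs to move about 7 mm in y and 3.5 mm in x.

>>> apply_moves --motion '[[88, [-7, 0, 4], 0], [88, [0, 20, 0], 0], [88, [0, 20, 0], 0], [88, [0, 0, 0], 0]]'

```text
t: 2.57
eef_pos: [521.3, -241.3, 126.1]
orientation: [-89.4, -0.5, -87.1]
ft_force: [-1.0, 0.9, 0.3]
width: 1.001
```

>>> apply_moves --motion '[[88, [-2, 12, -1], 0], [88, [0, 12, 0], 0], [88, [-1, 4, 0], 0], [88, [0, 0, 0], 0], [88, [0, 0, 0], 0]]'

```text
t: 2.98
eef_pos: [522.8, -239.9, 103.3]
orientation: [-89.0, -0.8, -87.1]
ft_force: [0.4, -0.9, 0.4]
width: 0.997
```

>>> apply_moves --motion '[[88, [-1, 7, -3], 0], [88, [0, 1, -1], 0], [88, [0, 0, 0], 0]]'

```text
t: 3.23
eef_pos: [519.3, -239.7, 96.4]
orientation: [-88.8, -1.0, -87.1]
ft_force: [0.1, 0.1, 0.1]
width: 0.999
```

Now I'll close on the wing.

>>> apply_moves --motion '[[10, [0, 0, 0], 0], [5, [0, 0, 0], 0], [5, [0, 0, 0], 0], [5, [0, 0, 0], 0], [5, [0, 0, 0], 0], [5, [0, 0, 0], 0], [5, [0, 0, 0], 0], [5, [0, 0, 0], 0]]' --force 20

```text
t: 3.9
eef_pos: [519.5, -240.0, 97.2]
orientation: [-88.8, -1.0, -87.1]
ft_force: [-0.2, 0.3, 0.1]
width: 0.42
```

```bash
python3 look.py w3; python3 -c "
from workcell import env
print(env.sense())"
```

```text
3.9 [ 519.50222126 -239.98644291   97.19048908] [-88.78711642  -0.99930089 -87.10387829] [-3.65200639e+01  3.33279647e+01  8.94585677e+01 -2.10846797e-03
  5.56419916e+01  5.05744028e+01]
1541 [ 531.20959299 -238.49959409  102.83457333]
((519.8117065429688, -239.02706909179688), (54.889217376708984, 11.668580055236816), 1.9832494258880615)
{'t': 3.95, 'q': array([-3.65214825e+01,  3.33295389e+01,  8.94605758e+01, -4.34514784e-03,
        5.56417887e+01,  5.05734375e+01]), 'joint_vel': array([ 0.00184993, -0.0295696 ,  0.04874607, -0.05560235,  0.01710468,
        0.2369341 ]), 'effort': array([-4.09121916e-03, -4.78221774e+01, -2.11079979e+01,  5.04124677e-02,
       -1.20882313e-01,  1.81075247e-03]), 'eef_pos': array([ 519.47707887, -239.99402363,   97.16393152]), 'orientation': array([-88.79093841,  -0.99862818, -87.10305412]), 'ft_force': array([-0.2065094 ,  0.08270453,  0.3399557 ]), 'wrist_torque': array([0.07993774, 0.03625726, 0.0121152 ]), 'width': 0.3764632947657607}
```

View pics/w3.png

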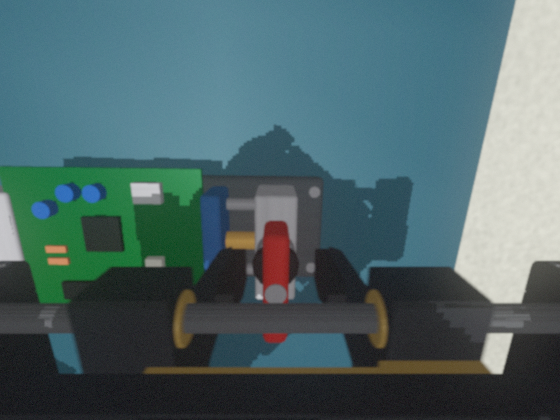

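The fingers are still closing evenly on either side of the wing, which is at about (276,270).

>>> apply_moves --motion '[[5, [0, 0, 0], 0], [5, [0, 0, 0], 0], [5, [0, 0, 0], 0], [5, [0, 0, 0], 0], [5, [0, 0, 0], 0], [5, [0, 0, 0], 0]]'

```text
t: 4.45
eef_pos: [519.3, -237.4, 97.0]
orientation: [-88.9, -0.7, -87.1]
ft_force: [0.9, 1.4, 0.8]
width: 0.279
```

>>> apply_moves --motion '[[5, [0, 0, 0], 0], [5, [0, 0, 0], 0], [5, [0, 0, 0], 0], [5, [0, 0, 0], 0]]'

```text
t: 4.78
eef_pos: [519.3, -237.4, 97.0]
orientation: [-88.9, -0.7, -87.1]
ft_force: [-0.0, 1.2, -0.2]
width: 0.277
```

```bash
python3 look.py w4; python3 -c "
from workcell import env
s=env.sense();print(s['width'],s['ft_force'],s['wrist_torque'])"
```

```text
4.7833 [ 519.26663156 -237.43318328   96.96706939] [-88.86321047  -0.65917596 -87.13004643] [-36.40828242  33.30171342  89.54133131   0.25311619  55.859962
  50.57554233]
1545 [ 531.31277273 -238.34360682  102.84978138]
((519.7650756835938, -239.0756072998047), (54.79960632324219, 11.809863090515137), 3.0248851776123047)
0.27687155550330567 [-0.43764431  0.86249284  0.06605111] [ 0.26181595  0.06700193 -0.02755301]
```

View pics/w4.png

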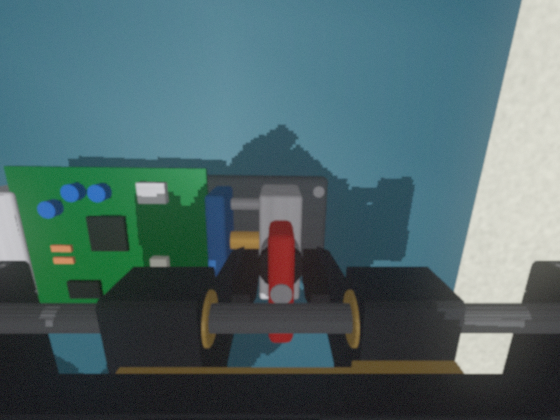

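The opening stopped at about 24 mm, not 12. The tips are at z ≈ 72 mm, so they have closed on the round black collar below the wing, whose underside is at 76 mm. I'll open a little, rise 8 mm and close again.

>>> apply_moves --motion '[[36, [0, 0, 0], 0], [36, [0, 0, 0], 0], [36, [0, 0, 0], 0], [36, [0, -8, 0], 0], [36, [0, 0, 0], 0], [36, [0, 0, 0], 0]]'

```text
t: 5.33
eef_pos: [519.1, -238.0, 105.8]
orientation: [-88.9, -0.7, -87.1]
ft_force: [0.4, -0.4, -0.6]
width: 0.413
```

>>> apply_moves --motion '[[5, [0, 1, 0], 0], [5, [0, 0, 0], 0], [5, [0, 0, 0], 0], [5, [0, 0, 0], 0], [5, [0, 0, 0], 0], [5, [0, 0, 0], 0], [5, [0, 0, 0], 0], [5, [0, 0, 0], 0], [5, [0, 0, 0], 0]]'

```text
t: 6.08
eef_pos: [519.2, -237.5, 104.9]
orientation: [-88.8, -0.7, -87.1]
ft_force: [0.3, -0.0, 1.4]
width: 0.136
```

```bash
python3 look.py w5; python3 -c "
from workcell import env
s=env.sense();print(s['width'],s['ft_force'],s['wrist_torque'])"
```

```text
6.0833 [ 519.16528612 -237.45372293  104.93406142] [-88.84398035  -0.66651695 -87.14804137] [-36.41866627  32.64228262  89.25156875   0.25794765  56.78960119
  50.5838485 ]
1446 [ 531.64135475 -238.36296613  102.80816527]
((527.474365234375, -238.74237060546875), (39.380828857421875, 11.501108169555664), 2.2544708251953125)
0.1323048992357009 [0.40815922 0.84954686 0.5839161 ] [ 0.27387633  0.03686043 -0.07847297]
```

View pics/w5.png

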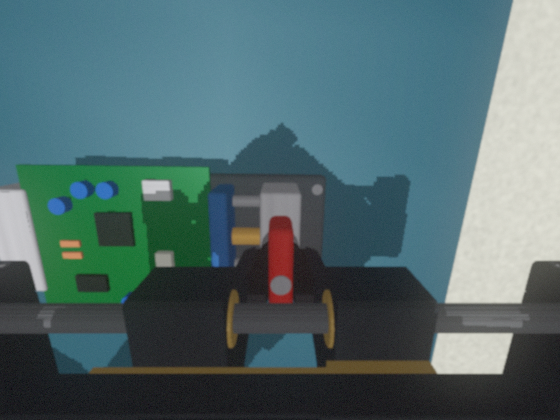

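The opening is now 12 mm, so the wing at (281,260) is gripped. I'll try it anticlockwise first (negative turn), gently.

>>> apply_moves --motion '[[5, [0, 0, 0], -4], [5, [0, 0, 0], -4], [5, [0, 0, 0], -4], [5, [0, 0, 0], 0]]'

```text
t: 6.47
eef_pos: [519.6, -237.1, 104.8]
orientation: [-88.9, -0.8, -74.9]
ft_force: [0.3, 0.3, 0.6]
width: 0.161
```

```bash
python3 look.py w6; python3 -c "
from workcell import env
s=env.sense();print(s['width'],s['ft_force'],s['wrist_torque'])"
```

```text
6.4667 [ 519.61474091 -237.10826011  104.8495104 ] [-88.89477517  -0.8481129  -74.87485655] [-36.41150687  32.65324771  89.24868163   0.40409273  56.74722282
  38.23757477]
1458 [ 531.93157886 -237.30476697  102.70852637]
((526.1870727539062, -238.4086456298828), (41.96742630004883, 11.860234260559082), 4.84039831161499)
0.16017907392318897 [0.78840066 0.97307015 0.35811958] [ 0.11495483 -0.14586718 -0.60347981]
```

View pics/w6.png

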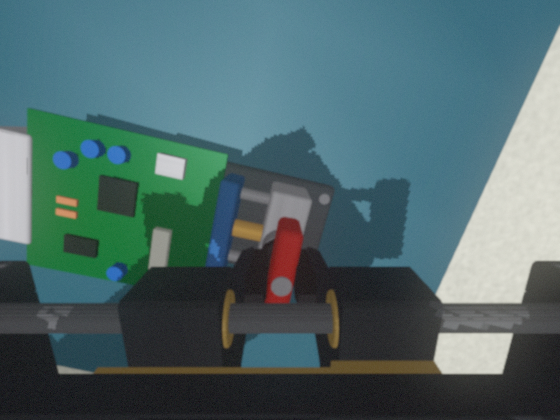

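Anticlockwise is blocked. The tool turned 12° but the wing only about 2.5°, the jaws were pried open to 14 mm and the wrist shows -0.6 N m. I'll turn it clockwise instead.

>>> apply_moves --motion '[[5, [0, 0, 0], 4], [5, [0, 0, 0], 4], [5, [0, 0, 0], 4], [5, [0, 0, 0], 0], [5, [0, 0, 0], 0], [5, [0, 0, 0], 5], [5, [0, 0, 0], 5], [5, [0, 0, 0], 5], [5, [0, 0, 0], 5], [5, [0, 0, 0], 0]]'

```text
t: 7.35
eef_pos: [519.7, -237.8, 104.9]
orientation: [-88.6, -0.2, -108.6]
ft_force: [1.9, 2.2, 0.8]
width: 0.132
```

```bash
python3 look.py w7; python3 -c "
from workcell import env
s=env.sense();print(s['width'],s['ft_force'],s['wrist_torque'])"
```

```text
7.35 [ 519.67063892 -237.76803561  104.88078741] [ -88.58044274   -0.20294979 -108.5669023 ] [-36.42433587  32.66869774  89.21673746   0.28971565  56.70150141
  71.98398395]
1422 [ 531.34044076 -243.36283289  102.81190276]
((527.1853637695312, -242.06271362304688), (11.482622146606445, 38.70528793334961), 71.01113891601562)
0.13295942401905825 [0.59698715 1.09936663 1.17161532] [0.16449748 0.01684584 0.00986824]
```

View pics/w7.png

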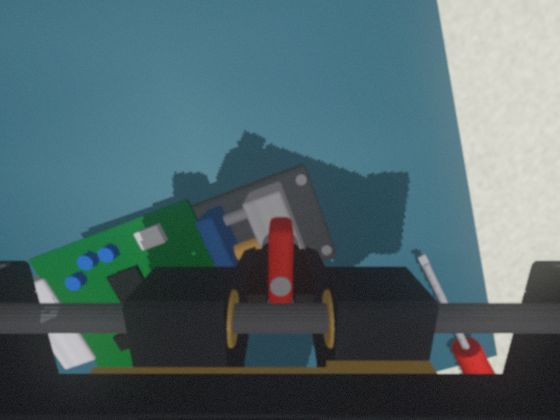

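Clockwise is free. The wing follows the fingers and is now at -19°, with almost no torque. I'll carry on for about 45° more.

>>> apply_moves --motion '[[5, [0, 0, 0], 5], [5, [0, 0, 0], 5], [5, [0, 0, 0], 5], [5, [0, 0, 0], 5], [5, [0, 0, 0], 5], [5, [0, 0, 0], 5], [5, [0, 0, 0], 5], [5, [0, 0, 0], 5], [5, [0, 0, 0], 5], [5, [0, 0, 0], 0], [5, [0, 0, 0], 0]]'

```text
t: 8.32
eef_pos: [519.2, -238.1, 104.8]
orientation: [-88.8, 0.7, -152.8]
ft_force: [2.0, 0.7, 0.0]
width: 0.134
```

>>> apply_moves --motion '[[40, [0, 0, 0], 0], [40, [0, 0, 0], 0], [40, [0, 0, 0], 0], [40, [0, 0, 0], 0], [40, [0, 0, 0], 0], [40, [0, 0, 0], 0]]'

```text
t: 8.82
eef_pos: [518.9, -238.4, 104.5]
orientation: [-88.8, 0.6, -152.1]
ft_force: [-0.7, 0.4, -0.3]
width: 0.451
```

>>> apply_moves --motion '[[40, [0, -20, 0], 0], [40, [0, -30, 0], 0], [40, [0, -30, 0], 0], [40, [0, -30, 0], 0], [40, [0, 0, 0], 0], [40, [0, 0, 0], 0]]'

```text
t: 9.32
eef_pos: [515.9, -236.5, 217.8]
orientation: [-89.0, 0.5, -152.0]
ft_force: [-1.0, 0.4, -0.5]
width: 0.456
```

```bash
python3 look.py w8; python3 -c "
from h import *
im,d=env.get_image('top');cv2.imwrite('pics/top2.png',im)
im,d=env.get_image('scene');cv2.imwrite('pics/scene2.png',im)
s=env.sense();print(s['width'],s['ft_force'],s['wrist_torque'])"
```

```text
9.3167 [ 515.8780513  -236.48922517  217.77543353] [ -88.98278723    0.50728524 -151.97117856] [-3.64612190e+01  2.48691166e+01  8.29697575e+01  2.08258420e-02
  7.10246213e+01  1.15507886e+02]
607 [ 520.40963704 -242.10702662  103.12011439]
((519.646240234375, -240.2991943359375), (11.269119262695312, 52.92979049682617), 27.83673858642578)
0.45455973410223927 [-0.42240936  0.86435753 -0.72480629] [ 0.09830218  0.01762962 -0.01810915]
```

View pics/w8.png

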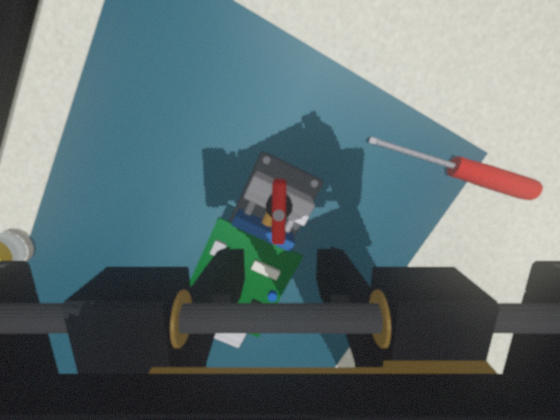

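View pics/scene2.png

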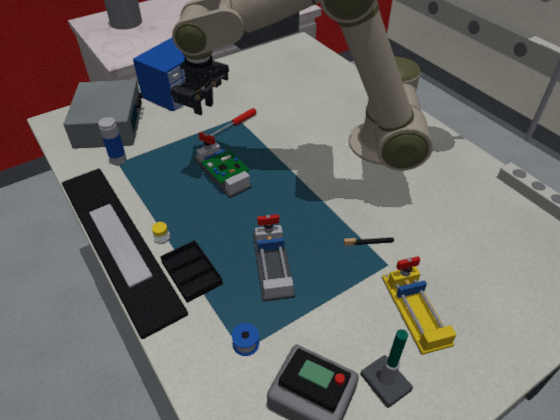

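The wing is now at about -62°, having started at +2°, and it is turned visibly relative to its holder (wrist view, about (279,212)). The gripper is well clear and the other holders haven't moved, so I'll hand it in.

```bash
python3 -c "
from workcell import env
print(env.close_job())"
```

```text
the job is handed in; nothing more can be done
None
```

The red wing knob on the green board's holder is loosened by about 64° (1.1 rad), let go, and the job is handed in. No verdict was reported.

- **First grip:** the fingers closed on the black collar below the wing (24 mm opening). I opened them, rose 8 mm and gripped the wing itself (12 mm opening).
- **Finding the thread direction:** anticlockwise was blocked. The wing moved only about 2.5° while the jaws were pried open to 14 mm, with -0.6 N m at the wrist. Clockwise it turned freely.
- **Last checks:** the wrist camera shows the wing at about -62°, from about +2° at the start. The gripper was open and about 110 mm above its gripping height, with contact forces near zero. I used about 9.5 s of the 38 s.
- **Other holders:** in the scene picture the empty holder and the yellow look-alike look unchanged. I judged this by eye and did not measure the spare knob's angle.

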